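# Dispense one sample dish into the catch tray

## Robot

A 6-joint arm with a two-finger parallel gripper is mounted at the origin on the work surface. World frame = base frame: x ahead of the robot, y to its left, z up, the work surface at z = 0. Lengths are in m, angles in rad, forces in N, time in s.
With the tool pointing down it reaches from about 0.35 to 0.875 m from the base axis. Payload 15.5 kg.
Tool frame: the origin (TCP) lies on the centre line of the jaws, within the pads' length; the fingertips stand 11 mm ahead of it and the grasp point (between the pads) lies 8 mm behind it; z points along the fingers, y is the line along which they close (so a half turn about z gives the same grasp; the last joint's range is limited). The gripper opens to 85 mm and grips with 20 to 120 N. Pads are 22 mm wide; open, the fingers measure 114 mm over their backs; the gripper's body (76 mm by 85 mm) begins 54 mm behind the grasp point. The pads swing forward as they close: fully open they stand 13 mm farther back than shut.
Start: joints at [-1.288, 0.494, 1.345, -0, 1.302, -0.096], TCP at [0.231, -0.581, 0.242] pointing down, gripper open.
Joint ranges: [-2.91, 2.91], [-0.82, 2.16], [0.22, 2.67], [-1.22, 4.37], [0.12, 2.79], [-3.08, 3.08]. Speed limits (rad/s): [1.89, 1.89, 2.57, 3.01, 3.01, 3.01].

## Interface

Orientations are given as a unit quaternion [w, x, y, z].
In Python, from bench import env, cams gives the robot as it stands.
- The arm moves only by the shell command python3 -m pendant 'ROWS'. ROWS is JSON, one flat list of numbers, 7 for each row, row after row: the shift along the tool's x, y, z in m, then the turn, a rotation vector about the tool's x, y, z in rad, then the finger opening in m, from 0 to 0.0854. A call has 1 to 20 rows; each row is the pose to reach, as a shift and turn from the pose commanded when the call began, along the tool's axes at that moment; what a row does not reach only later rows make up. A row lasts 1/10 s, in which the tool goes at most 50 mm and 8.59 degrees, less where a joint would pass 70% of its speed; a pose out of reach is approached as far as the arm can. A call with a gripper value outside its range is refused whole. The fingers move at their own pace and stop on an object; the grip force is fixed at half the most. Time passes only in rows, so rows that repeat a pose let the fingers close. It gives the time, the measured TCP pose, the force, the opening and the grip force at its end, in the units of the state.
- env.read_state(): the state, without advancing time (a new reading comes with each control period).
- cams.get_image(name): name is "scene" or "top"; returns the picture (400x640x3 uint8, red, green, blue); there is no depth.
- cams.camera_info(name): a dict with "mtx" (3x3 intrinsics, pixels), "rvec" (rotation vector, rad) and "tvec" (3), from world to camera coordinates, as OpenCV has them. Camera axes: x right, y down, z forward; pixel columns grow to the right and rows downward; lengths in m; the calibration is good to about 2 mm. A picture is of the moment at which its call begins. camera_info takes no time and is no camera call.
- env.close_job(): hands the job in; it is judged then, once.
The state is a dict: "time": time; "q": joint angles; "dq": joint speeds; "joint_efforts": joint torques, N m; "eef_pos": TCP position; "orientation": TCP orientation; "ft_force": force on the tool from outside, world axes, zero at the start; "wrist_torque": the same for the moment, N m; "gripper_width": finger opening in m; "gripper_force": force on a finger pad.
Only numpy, scipy, OpenCV 4.12 (cv2) and the standard library are available. Lean on these libraries where they do the work, as an engineer would, in place of code of your own. Each camera call takes 0.05 s, during which the arm holds its last target. There are 200 camera calls.

## Task

Slide the catch tray, plain end first, between the guide rails and under the dispenser's lip until it is fully home against the hidden stop, and leave it there. Then push the dispenser's sprung slide fully through its stroke, once, so that the lowest dish drops flat into the tray, and let the slide come all the way back. Only one dish may come out; do not touch the dishes with the gripper, and leave the jars and other things on the bench where they stand.

Things in the scene. Friction and masses are not known exactly. Their poses are not given: they have to be found in the camera images.
- dispenser: fixed grey dish dispenser; origin on the bench under the axis of the upright dish stack. Its x axis is the way the slide is pushed and the dish comes out, z up. Steel deck 34 mm above the bench, x -110 to +34 mm. The stack stands between steel strips and posts (76 x 76 mm outside, top at 133 mm); a 22 mm high slot in front lets only the lowest dish out
- lip (a point): middle of the deck's front edge (outlet lip), 34 mm above the bench, 34 mm from the dispenser's origin along +x; 28 mm clear height below the lip
- stop (a point): middle of the dispenser's front face below the deck, at bench height: the stop for the tray, hidden 26 mm back under the lip, at dispenser x +8 mm. Two guide rails on the bench, 14 mm high, 120 mm apart inside, run forward from here to x +52 mm; the tray goes between them
- slide_face (a point): centre of the rear face of the black upright push plate (64 mm wide, 12 mm thick, from 18 to 82 mm above the bench) at the back end of the dispenser's slide; at rest 187 mm behind the dispenser's origin on its -x side, 60 mm above the bench; the free face looks to the dispenser's -x
- slide (a joint): sprung slide of the dispenser: 0 m at rest, 0.070 m pushed fully in against its end stop; spring 3.5 N at rest, 8.5 N at the end, returns by itself when let go. The dish drops off the lip only in the last few mm of the stroke
- tray: loose open aluminium catch tray, 130 mm long (x) by 104 mm wide, walls 22 mm high, 5 mm thick, floor 5 mm, about 0.3 kg; origin centre of underside. Handle plate at its +x end; its plain -x end goes under the lip. When home its origin is 73 mm in front of the dispenser's origin along +x, x axes parallel
- tray_handle (a point): top centre of the tray's upright handle plate, 12 mm thick (tray x), 60 mm wide (tray y), from 22 to 54 mm above the bench, 61 mm from the tray's origin along its +x
- dish1: closed round white sample dish, 60 mm diameter, 18 mm thick, 35 g, origin centre of its underside, z axis upright; the lowest of the stack at the start, lying on the deck
- dish2: closed round white sample dish, 60 mm diameter, 18 mm thick, 35 g, origin centre of its underside, z axis upright; second from below
- dish3: closed round white sample dish, 60 mm diameter, 18 mm thick, 35 g, origin centre of its underside, z axis upright; third from below
- dish4: closed round white sample dish, 60 mm diameter, 18 mm thick, 35 g, origin centre of its underside, z axis upright; top of the stack
- jar_a: closed jar with white screw cap, 66 mm diameter, 75 mm high, standing beside the dispenser; bystander, origin centre of underside
- beaker: open glass beaker, 72 mm diameter, 95 mm high, standing beside the dispenser on the other side; bystander, origin centre of underside
- sample_cup: open white plastic cup, 66 mm diameter, 68 mm high, at the back of the bench; bystander, origin centre of underside
- cap: loose white screw cap lying flat, 68 mm diameter, 14 mm high, at the left of the bench; bystander, origin centre of underside
- jar_b: closed jar with white screw cap, 66 mm diameter, 75 mm high, at the back of the bench; bystander, origin centre of underside
- wash_bottle: closed white bottle, 64 mm diameter, 150 mm high, at the left of the bench; bystander, origin centre of underside
Mind the look-alikes: they are no part of the job. What is shaped like the tray but orange or purple is not meant.

How it is judged:
On the way, in this order (a step that is already met when the one before it is completed fails the run):
1. the tray is home against the stop, square between the guides, with the slide not yet used (x of tray in the frame of dispenser below 0.078 m and y of tray in the frame of dispenser between -0.014 and 0.014 m and angle between the x axis of tray and the x axis of dispenser, either way round below 0.12 rad and height (world z) of tray below 0.006 m and angle between tray's own z axis and vertical below 0.05 rad and value of joint slide below 0.005 m), for 0.2 s.
2. the slide is pushed fully in (value of joint slide above 0.066 m and x of tray in the frame of dispenser below 0.085 m and y of tray in the frame of dispenser between -0.014 and 0.014 m and angle between the x axis of tray and the x axis of dispenser, either way round below 0.12 rad and height (world z) of tray below 0.006 m and angle between tray's own z axis and vertical below 0.05 rad), for 0.05 s.
At the end, for the whole second after the job is handed in: The lowest dish lies flat (7 degrees) and still on the tray's floor; the tray is flat, within 12 mm of the stop (5 mm when first pushed home), 14 mm of the middle and 7 degrees of square; the slide is within 5 mm of rest; the second dish lies on the deck in the dispenser (x of tray in the frame of dispenser below 0.085 m and y of tray in the frame of dispenser between -0.014 and 0.014 m and angle between the x axis of tray and the x axis of dispenser, either way round below 0.12 rad and height (world z) of tray below 0.006 m and angle between tray's own z axis and vertical below 0.05 rad and z of dish1 in the frame of tray between 0.001 and 0.012 m and x of dish1 in the frame of tray between -0.04 and 0.04 m and y of dish1 in the frame of tray between -0.03 and 0.03 m and angle between dish1's own z axis and vertical below 0.12 rad and linear speed of each of dish1, tray below 0.02 m/s and value of joint slide below 0.005 m and horizontal distance between dish2 and dispenser below 0.01 m and height (world z) of dish2 below 0.038 m); the robot touches nothing.
It fails at once if a second dish is pushed out (horizontal distance between dish2 and dispenser above 0.03 m).
It fails at once if the fingers touch a dish (contact force between the fingers and dish1 above 0.5 N or contact force between the fingers and dish2 above 0.5 N or contact force between the fingers and dish3 above 0.5 N or contact force between the fingers and dish4 above 0.5 N).
It fails at once if a bystander is moved more than 40 mm or tipped over (distance of any of jar_a, beaker, sample_cup, cap, jar_b, wash_bottle from where it was at the start of the episode above 0.04 m or angle between any of jar_a, beaker, sample_cup, cap, jar_b, wash_bottle's own z axis and vertical above 0.5 rad).
It also fails if it takes over 54 s, if anything falls off the work surface, if the arm or the gripper's body presses on something with over 40 N, if the wrist force passes 120 N, or if a joint passes its speed limit or range.

## Working session

There is one attempt and no reset: what is moved stays moved. The work goes in short steps, Python scripts to look and compute and a shell command to move; the robot and the scene stay as the last step left them, time stands still between calls to the robot, and variables do not carry over. Pictures are saved under pics/ and viewed, at most 10 in all, crops included, and the job is handed in when it is done.

```bash
ls; mkdir -p pics; cat > h.py <<'E'
import numpy as np, cv2
from bench import env, cams
def P(n):
    i=cams.camera_info(n); R=cv2.Rodrigues(np.array(i['rvec'],float))[0]
    return np.array(i['mtx'],float),R,np.array(i['tvec'],float).reshape(3)
def ray(n,uv,z):
    K,R,t=P(n); c=-R.T@t; d=R.T@np.linalg.inv(K)@np.array([uv[0],uv[1],1.]); return c+d*(z-c[2])/d[2]
def proj(n,p):
    K,R,t=P(n); x=K@(R@np.asarray(p,float)+t); return x[:2]/x[2]
def snap(n,f=None):
    im=cv2.cvtColor(np.asarray(cams.get_image(n)),cv2.COLOR_RGB2BGR)
    if f: cv2.imwrite('pics/'+f,im)
    return im
E
python3 - <<'E'
from h import *
for n in('top','scene'):
    snap(n,n+'0.png'); K,R,t=P(n); print(n,K.round(1).tolist(),(-R.T@t).round(3),R[2].round(3))
s=env.read_state(); print(s['time'],s['eef_pos'],s['orientation'],s['ft_force'])
E
```

```text
pics
top [[462.2, 0.0, 316.8], [0.0, 462.2, 197.6], [0.0, 0.0, 1.0]] [0.406 0.075 1.536] [ 0.076  0.012 -0.997]
scene [[393.4, 0.0, 325.0], [0.0, 393.4, 200.7], [0.0, 0.0, 1.0]] [1.331 0.018 0.778] [-0.774  0.081 -0.628]
0.1 [ 0.23047341 -0.58062685  0.24178802] [-5.22392489e-04  9.82212112e-01  1.87774048e-01 -2.87858146e-05] [ 0.35449995 -0.58784921 -0.50276542]
```

View pics/top0.png

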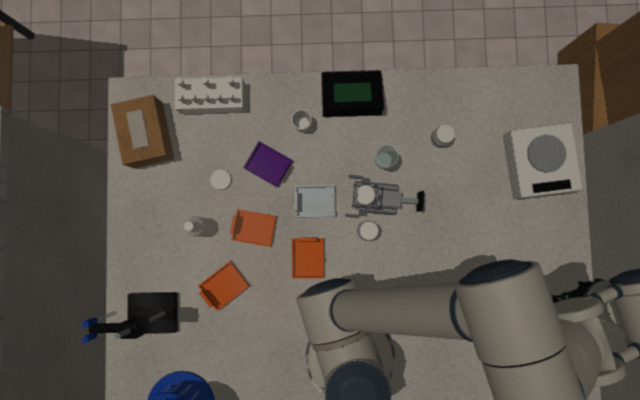

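View pics/scene0.png

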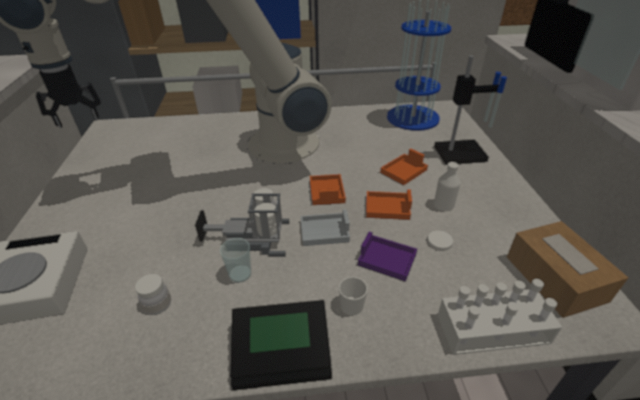

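The top view has the dispenser at (366,196), with its push plate at (420,200) and its outlet facing left. There are four tray-like things: grey (316,201), orange (254,228) and (309,258), purple (269,165). An orange one also lies at (224,286). Only the grey one is bare aluminium, and its handle is at its left end. I'll confirm this in one crop.

```bash
python3 - <<'E'
from h import *
a=cv2.imread('pics/top0.png')[140:260,280:440]; b=cv2.imread('pics/scene0.png')[170:290,190:360]
cv2.imwrite('pics/c0.png',cv2.resize(a,None,fx=5,fy=5,interpolation=cv2.INTER_CUBIC))
for uv,z in[((366,196),.106),((420,200),.082),((316,201),0.02)]: print(uv,ray('top',uv,z).round(4))
E
```

```text
(366, 196) [ 0.5158 -0.061   0.106 ]
(420, 200) [ 0.5009 -0.2324  0.082 ]
(316, 201) [0.51   0.0955 0.02  ]
```

View pics/c0.png

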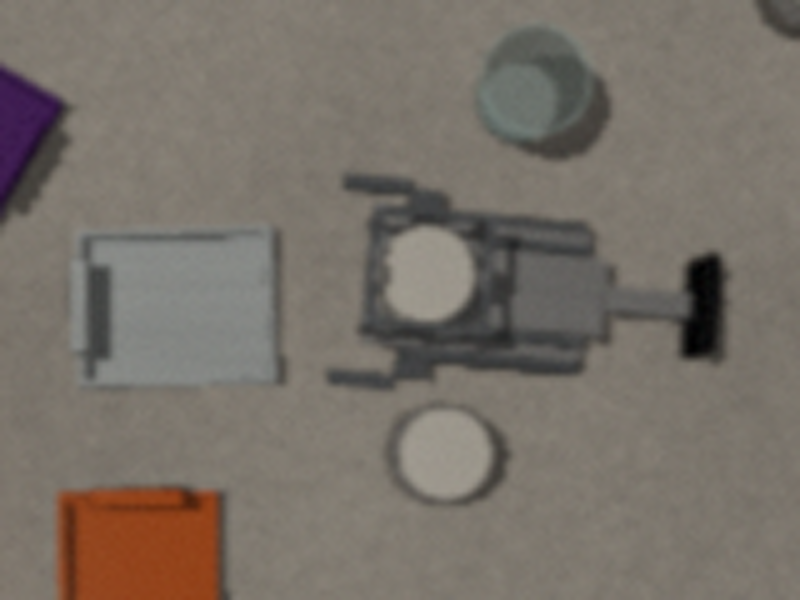

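The crop shows the grey tray at crop (80–280, 230–385), with its handle plate at the left end (90,305) and its plain end facing the dispenser. The rail ends are at crop (345,182) and (330,378), the top dish at (430,273) and the push plate at (703,306). The grey tray is the one meant. Next I'll measure precisely.

```bash
python3 - <<'E'
from h import *
t=cv2.imread('pics/top0.png'); s=cv2.imread('pics/scene0.png')
def up(im,x0,y0,x1,y1,k=8): return cv2.resize(im[y0:y1,x0:x1],None,fx=k,fy=k,interpolation=cv2.INTER_CUBIC)
def full(c,x0,y0,k=8): return (np.asarray(c)+.5)/k-.5+np.array([x0,y0])
def big(m):
    cs=cv2.findContours(m.astype(np.uint8),cv2.RETR_EXTERNAL,cv2.CHAIN_APPROX_NONE)[0]; return max(cs,key=cv2.contourArea)
for y,x in[(201,320),(201,299),(225,320),(195,366),(201,421),(198,390),(177,354)]: print((x,y),t[y,x],end=' ')
print()
# tray top: lighter bluish
a=up(t,288,175,345,228).astype(int); m=(a[...,0]>=a[...,2]+0)&(a.sum(2)>300)
c=big(cv2.morphologyEx(m.astype(np.uint8),cv2.MORPH_OPEN,np.ones((9,9))))
r=cv2.minAreaRect(c); bx=full(cv2.boxPoints(r),288,175); w=np.array([ray('top',p,.022) for p in bx])
print('tray box',bx.round(1).tolist()); print(w.round(4).tolist(),w.mean(0).round(4),[np.linalg.norm(w[i]-w[i-1]).round(4) for i in range(4)])
# top dish
a=up(t,352,180,382,210).astype(int); m=a.min(2)>135
(cx,cy),rr=cv2.minEnclosingCircle(big(m)); M=cv2.moments(big(m)); ce=full([M['m10']/M['m00'],M['m01']/M['m00']],352,180)
print('dish',ce,rr/8,ray('top',ce,.106).round(4))
# plate
a=up(t,410,185,432,218).astype(int); m=a.max(2)<45; r=cv2.minAreaRect(big(m)); bx=full(cv2.boxPoints(r),410,185)
print('plate',bx.round(1).tolist(),[ray('top',p,.082).round(4)[:2].tolist() for p in bx],ray('top',bx.mean(0),.082).round(4))
for z in(0.018,.05,.082): print(z,proj('top',[.5,-.24,z]))
# rails
for uv in[(280+345/5,140+182/5),(280+330/5,140+378/5)]: print('rail end',ray('top',uv,.014).round(4))
E
```

```text
(320, 201) [132 134 133] (299, 201) [68 71 69] (320, 225) [111 120 126] (366, 195) [140 150 156] (421, 201) [8 6 8] (390, 198) [ 95  97 100] (354, 177) [64 63 62] 
tray box [[302.7, 187.2], [308.4, 187.2], [308.4, 190.9], [302.7, 190.9]]
[[0.5565, 0.1382, 0.022], [0.5561, 0.1193, 0.022], [0.5437, 0.1196, 0.022], [0.5441, 0.1385, 0.022]] [0.5501 0.1289 0.022 ] [np.float64(0.0124), np.float64(0.0189), np.float64(0.0124), np.float64(0.0189)]
dish [365.32522576 194.43949327] 8.667481422424316 [ 0.5207 -0.059   0.106 ]
plate [[415.7, 210.6], [417.6, 190.5], [424.5, 191.1], [422.6, 211.3]] [[0.4677, -0.2174], [0.5311, -0.2261], [0.5284, -0.2478], [0.4651, -0.2391]] [ 0.498  -0.2326  0.082 ]
0.018 [418.26912753 201.57453976]
0.05 [420.31400837 200.90732931]
0.082 [422.44868284 200.2108207 ]
rail end [ 0.5894 -0.0156  0.014 ]
rail end [ 0.4599 -0.0019  0.014 ]
```

```bash
cat >> h.py <<'E'
def up(im,x0,y0,x1,y1,k=8): return cv2.resize(im[y0:y1,x0:x1],None,fx=k,fy=k,interpolation=cv2.INTER_CUBIC)
def full(c,x0,y0,k=8): return (np.asarray(c)+.5)/k-.5+np.array([x0,y0])
def big(m):
    m=cv2.morphologyEx(m.astype(np.uint8),cv2.MORPH_OPEN,np.ones((15,15)))
    return max(cv2.findContours(m,cv2.RETR_EXTERNAL,cv2.CHAIN_APPROX_NONE)[0],key=cv2.contourArea)
def tray(t,x0=288,y0=175,x1=345,y1=228):
    a=cv2.GaussianBlur(up(t,x0,y0,x1,y1),(0,0),5).astype(int); m=(a[...,2]-a[...,0]<8)&(a.sum(2)>150)
    bx=full(cv2.boxPoints(cv2.minAreaRect(big(m))),x0,y0); return bx,np.array([ray('top',p,.022) for p in bx])
E
python3 - <<'E'
from h import *
t=cv2.imread('pics/top0.png'); s=cv2.imread('pics/scene0.png')
bx,w=tray(t); print(bx.round(1).tolist()); print(w.round(4).tolist(),w.mean(0).round(4)); d=np.diff(np.vstack([w,w[:1]]),axis=0)
print(np.linalg.norm(d,axis=1).round(4),np.degrees(np.arctan2(d[:,1],d[:,0])).round(1))
x0,y0,x1,y1=(190,170,360,280); cv2.imwrite('pics/c1.png',cv2.resize(s[y0:y1,x0:x1],None,fx=4.5,fy=4.5,interpolation=cv2.INTER_CUBIC))
E
```

```text
[[293.1, 185.8], [334.6, 184.4], [335.7, 216.3], [294.1, 217.6]]
[[0.562, 0.1699, 0.022], [0.563, 0.0329, 0.022], [0.4582, 0.0323, 0.022], [0.457, 0.1686, 0.022]] [0.51   0.1009 0.022 ]
[0.137  0.1048 0.1363 0.1049] [ -89.6 -179.7   90.5    0.7]
```

View pics/c1.png

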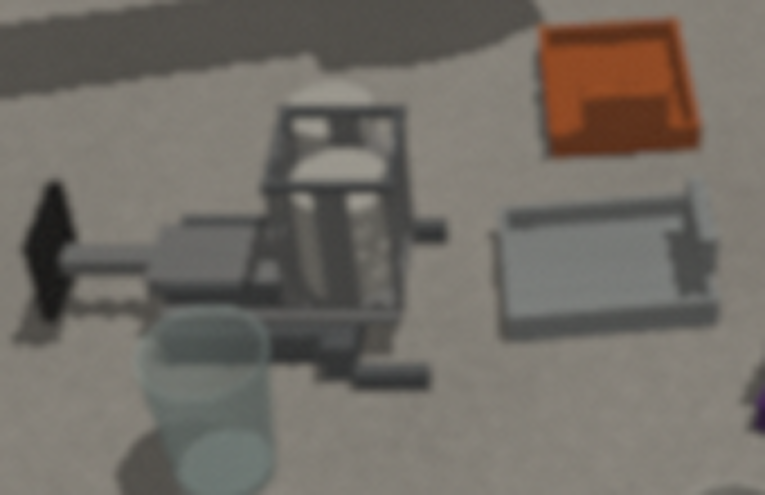

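The scene crop agrees: rails at (430,230) and (390,378), dishes behind the posts, and the grey tray's handle at its far right end (690,240), facing away from the dispenser.

In world coordinates, the dispenser origin is about (0.521, -0.059) with its axis at about 82.8°. The tray centre is about (0.510, 0.098) at 90.4°, which puts the handle at about (0.510, 0.159).

```bash
cat >> h.py <<'E'
from scipy.spatial.transform import Rotation as Ro
def delta(pos,yaw,vias=()):
    "yaw = world direction of tool x, deg, tool down; prints shift+rotvec in tool axes"
    s=env.read_state(); w,x,y,z=s['orientation']; R=Ro.from_quat([x,y,z,w]); c,n=np.cos(np.radians(yaw)),np.sin(np.radians(yaw))
    T=Ro.from_matrix(np.array([[c,n,0],[n,-c,0],[0,0,-1.]]))
    print((R.inv().apply(np.array(pos)-s['eef_pos'])).round(4),(R.inv()*T).as_rotvec().round(4))
E
python3 - <<'E'
from h import *
delta([.51,.159,.15],.4)
E
```

```text
[ 0.5326 -0.5843  0.0925] [-1.100e-03  1.000e-04  3.708e-01]
```

```bash
python3 -m pendant '[0.266,-0.292,0,0,0,0.185,0.085,0.266,-0.292,0,0,0,0.185,0.085,0.266,-0.292,0,0,0,0.185,0.085,0.266,-0.292,0,0,0,0.185,0.085,0.266,-0.292,0,0,0,0.185,0.085,0.266,-0.292,0,0,0,0.185,0.085,0.266,-0.292,0,0,0,0.185,0.085,0.533,-0.584,0.02,0,0,0.371,0.085,0.533,-0.584,0.02,0,0,0.371,0.085,0.533,-0.584,0.02,0,0,0.371,0.085,0.533,-0.584,0.02,0,0,0.371,0.085,0.533,-0.584,0.02,0,0,0.371,0.085,0.533,-0.584,0.02,0,0,0.371,0.085,0.533,-0.584,0.02,0,0,0.371,0.085,0.533,-0.584,0.09,0,0,0.371,0.085,0.533,-0.584,0.09,0,0,0.371,0.085,0.533,-0.584,0.09,0,0,0.371,0.085,0.533,-0.584,0.09,0,0,0.371,0.085,0.533,-0.584,0.09,0,0,0.371,0.085,0.533,-0.584,0.09,0,0,0.371,0.085]'; python3 - <<'E'
from h import *
delta([.51,.159,.033],.4)
E
```

```text
time: 2.1
eef_pos: [0.5105, 0.1578, 0.1529]
orientation: [0.0, 1.0, 0.003, 0.0]
ft_force: [0.5, 0.2, 0.9]
gripper_width: 0.085
gripper_force: 0.0
[-0.0006 -0.0012  0.1199] [ 0.0001 -0.0005 -0.0007]
```

```bash
python3 -m pendant '[0,-0.001,0.04,0,0,0,0.085,0,-0.001,0.08,0,0,0,0.085,0,-0.001,0.105,0,0,0,0.085,0,-0.001,0.12,0,0,0,0.085,0,-0.001,0.12,0,0,0,0.085,0,-0.001,0.12,0,0,0,0.05,0,-0.001,0.12,0,0,0,0.02,0,-0.001,0.12,0,0,0,0.0,0,-0.001,0.12,0,0,0,0,0,-0.001,0.12,0,0,0,0,0,-0.001,0.12,0,0,0,0,0,-0.001,0.12,0,0,0,0]'; python3 - <<'E'
from h import *
t=snap('top','top1.png'); snap('scene','scene1.png')
bx,w=tray(t); print(bx.round(1).tolist())
E
```

```text
time: 3.3
eef_pos: [0.5108, 0.1597, 0.0329]
orientation: [-0.0, 1.0, 0.003, 0.0]
ft_force: [-1.3, 0.7, 11.1]
gripper_width: 0.0109
gripper_force: 59.2
[[319.9, 184.8], [336.0, 184.5], [336.7, 217.4], [320.6, 217.7]]
```

```bash
python3 - <<'E'
from h import *
print(ray('top',(336.0,184.5),.022).round(4),ray('top',(336.7,217.4),.022).round(4))
t=cv2.imread('pics/top1.png')
# rails: dark pixels, mask in strips
a=cv2.GaussianBlur(up(t,340,170,366,222),(0,0),3).astype(int); m=((a.max(2)<90)&(a[...,2]-a[...,0]<8)).astype(np.uint8)
for c in cv2.findContours(m,cv2.RETR_EXTERNAL,cv2.CHAIN_APPROX_NONE)[0]:
    if cv2.contourArea(c)>400:
        bx=full(cv2.boxPoints(cv2.minAreaRect(c)),340,170); print(bx.round(1).tolist())
delta([.5465,.150,.033],-7.2)
E
```

```text
[0.5627 0.0284 0.022 ] [0.4544 0.029  0.022 ]
[[343.5, 217.8], [348.5, 174.1], [369.8, 176.6], [364.8, 220.2]]
[ 0.0357  0.0099 -0.0001] [-0.0003 -0.0008  0.1323]
```

```bash
python3 -m pendant '[0.009,0.0025,0,0,0,0.033,0,0.018,0.005,0,0,0,0.066,0,0.027,0.0075,0,0,0,0.1,0,0.0357,0.01,0,0,0,0.132,0,0.0357,0.01,0,0,0,0.132,0,0.0357,0.01,0,0,0,0.132,0]'; python3 - <<'E'
from h import *
p=[ray('top',q,.014) for q in[(348.5,174.1),(343.5,217.8)]]; d=p[0]-p[1]; print(np.array(p).round(4).tolist(),np.linalg.norm(d),np.degrees(np.arctan2(d[1],d[0]))+90,((p[0]+p[1])/2).round(4))
t=snap('top','top2.png'); cv2.imwrite('pics/c2.png',cv2.resize(t[150:240,280:440],None,fx=5,fy=5,interpolation=cv2.INTER_CUBIC))
E
```

```text
time: 4.0
eef_pos: [0.5461, 0.1496, 0.0329]
orientation: [0.0, 0.998, -0.063, -0.0]
ft_force: [-4.8, -1.4, 12.7]
gripper_width: 0.0112
gripper_force: 59.8
[[0.5971, -0.0141, 0.014], [0.4528, 0.0065, 0.014]] 0.14569834757601213 81.86792183070031 [ 0.525  -0.0038  0.014 ]
```

View pics/c2.png

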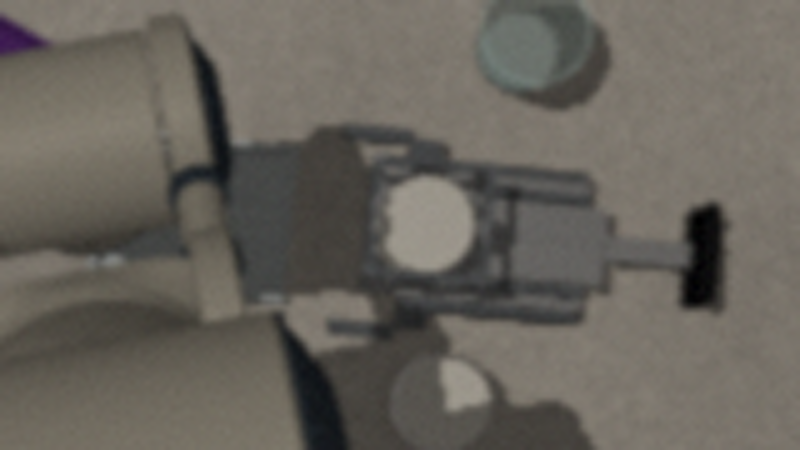

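The crop shows the tray under the gripper with its middle at about (275,221). The rail tips are at (350,132) and (335,327), and their midline extrapolates to the same row, so it's centred. Advancing.

```bash
python3 -m pendant '[0.0005,0.008,0,0,0,0,0,0.0005,0.016,0,0,0,0,0,0.0005,0.024,0,0,0,0,0,0.0005,0.032,0,0,0,0,0,0.0005,0.04,0,0,0,0,0,0.0005,0.048,0,0,0,0,0,0.0005,0.056,0,0,0,0,0,0.0005,0.062,0,0,0,0,0,0.0005,0.066,0,0,0,0,0,0.0005,0.068,0,0,0,0,0]'
```

```text
time: 5.05
eef_pos: [0.539, 0.0825, 0.0329]
orientation: [-0.0, 0.998, -0.063, 0.001]
ft_force: [1.3, 7.6, 7.9]
gripper_width: 0.0114
gripper_force: 59.2
```

```bash
python3 -m pendant '[0,0.002,0,0,0,0,0,0,0.004,0,0,0,0,0,0,0.004,0,0,0,0,0]'; python3 -m pendant '[0,0.0015,0,0,0,0,0,0,0.003,0,0,0,0,0,0,0.003,0,0,0,0,0]'
```

```text
time: 5.35
eef_pos: [0.5386, 0.0786, 0.0329]
orientation: [-0.0, 0.998, -0.063, 0.001]
ft_force: [1.4, 4.4, 8.8]
gripper_width: 0.0111
gripper_force: 59.2
time: 5.65
eef_pos: [0.538, 0.0765, 0.0329]
orientation: [-0.001, 0.998, -0.063, 0.001]
ft_force: [-0.5, 16.8, 8.7]
gripper_width: 0.0112
gripper_force: 59.8
```

```bash
python3 -m pendant '[0,0.001,0,0,0,0,0,0,0.002,0,0,0,0,0,0,0.002,0,0,0,0,0]'
```

```text
time: 5.95
eef_pos: [0.5372, 0.0762, 0.0329]
orientation: [-0.002, 0.998, -0.063, 0.0]
ft_force: [-2.0, 39.0, 10.6]
gripper_width: 0.0113
gripper_force: 60.4
```

The tray is firmly against the stop: 39 N with no more travel, and the TCP is 136 mm along the axis against 134 expected. Unload, open, lift and check.

```bash
python3 -m pendant '[0,-0.001,0,0,0,0,0,0,-0.0025,0,0,0,0,0,0,-0.0025,0,0,0,0,0,0,-0.0025,0,0,0,0,0.03,0,-0.0025,0,0,0,0,0.05,0,-0.0025,0,0,0,0,0.05,0,-0.0025,0,0,0,0,0.05,0,-0.0025,-0.03,0,0,0,0.05,0,-0.0025,-0.07,0,0,0,0.05,0,-0.0025,-0.12,0,0,0,0.05,0,-0.0025,-0.17,0,0,0,0.05,0,-0.0025,-0.2,0,0,0,0,0,-0.0025,-0.2,0,0,0,0]'; python3 - <<'E'
from h import *
delta([.489,-.30,.232],-7.2)
E
```

```text
time: 7.25
eef_pos: [0.5394, 0.0758, 0.2366]
orientation: [-0.0, 0.998, -0.063, 0.004]
ft_force: [0.3, -0.1, -0.7]
gripper_width: 0.0217
gripper_force: 0.0
[-0.0031  0.3792  0.0041] [-0.0011 -0.0072  0.0005]
```

```bash
python3 -m pendant '[-0.003,0.379,0,0,-0.007,0,0,-0.003,0.379,0,0,-0.007,0,0,-0.003,0.379,0,0,-0.007,0,0,-0.003,0.379,0,0,-0.007,0,0,-0.003,0.379,0,0,-0.007,0,0,-0.003,0.379,0,0,-0.007,0,0,-0.003,0.379,0,0,-0.007,0,0,-0.003,0.379,0,0,-0.007,0,0,-0.003,0.379,0,0,-0.007,0,0,-0.003,0.379,0,0,-0.007,0,0]'; python3 - <<'E'
from h import *
t=snap('top','top3.png')
cv2.imwrite('pics/c3.png',cv2.resize(t[150:240,280:440],None,fx=5,fy=5,interpolation=cv2.INTER_CUBIC))
delta([.491,-.29,.056],-7.2)
E
```

```text
time: 8.25
eef_pos: [0.4866, -0.3, 0.2313]
orientation: [-0.001, 0.998, -0.063, -0.004]
ft_force: [0.1, -0.3, -0.1]
gripper_width: -0.0003
gripper_force: 0.0
[ 0.0044 -0.0095  0.1755] [-0.001   0.0082  0.0002]
```

View pics/c3.png

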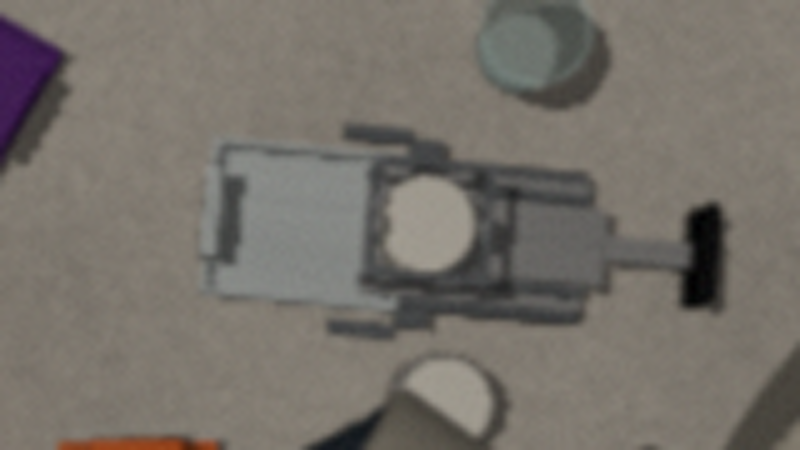

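The crop shows the tray home between the rails and square. Its plain end is under the lip, its handle is at (225,220), and the slide is at rest at (703,256). Descending behind the push plate.

```bash
python3 -m pendant '[0.0044,-0.0095,0.04,0,0.008,0,0,0.0044,-0.0095,0.085,0,0.008,0,0,0.0044,-0.0095,0.13,0,0.008,0,0,0.0044,-0.0095,0.16,0,0.008,0,0,0.0044,-0.0095,0.1755,0,0.008,0,0,0.0044,-0.0095,0.1755,0,0.008,0,0]'; python3 - <<'E'
from h import *
delta([.4955,-.2589,.056],-7.2)
E
```

```text
time: 8.9
eef_pos: [0.4906, -0.2887, 0.0546]
orientation: [-0.001, 0.998, -0.062, -0.001]
ft_force: [1.3, 0.2, 1.5]
gripper_width: -0.0
gripper_force: 0.0
[ 0.0012 -0.0302 -0.0013] [-0.0023  0.0028  0.002 ]
```

Approach until contact.

```bash
python3 -m pendant '[0.001,-0.012,-0.001,0,0,0,0,0.001,-0.02,-0.001,0,0,0,0,0.001,-0.024,-0.001,0,0,0,0,0.001,-0.024,-0.001,0,0,0,0]'; python3 -m pendant '[0,-0.003,0,0,0,0,0,0,-0.003,0,0,0,0,0]'; python3 -m pendant '[0,-0.003,0,0,0,0,0,0,-0.003,0,0,0,0,0]'
```

```text
time: 9.3
eef_pos: [0.496, -0.2664, 0.0586]
orientation: [0.0, 0.998, -0.062, 0.001]
ft_force: [-1.3, 0.0, 1.4]
gripper_width: -0.0002
gripper_force: 0.0
time: 9.5
eef_pos: [0.496, -0.2641, 0.058]
orientation: [0.0, 0.998, -0.063, 0.001]
ft_force: [-0.7, -0.7, -0.6]
gripper_width: 0.0001
gripper_force: 0.0
time: 9.7
eef_pos: [0.4962, -0.261, 0.0577]
orientation: [-0.0, 0.998, -0.063, 0.0]
ft_force: [0.1, 0.4, 0.5]
gripper_width: -0.0002
gripper_force: 0.0
```

```bash
python3 -m pendant '[0,-0.002,0,0,0,0,0,0,-0.002,0,0,0,0,0]'; python3 -m pendant '[0,-0.002,0,0,0,0,0,0,-0.002,0,0,0,0,0]'
```

```text
time: 9.9
eef_pos: [0.4965, -0.2591, 0.0577]
orientation: [-0.0, 0.998, -0.063, 0.0]
ft_force: [-0.1, -0.1, -0.1]
gripper_width: -0.0001
gripper_force: 0.0
time: 10.1
eef_pos: [0.4967, -0.2571, 0.0577]
orientation: [-0.0, 0.998, -0.063, 0.0]
ft_force: [-0.4, 0.0, -0.1]
gripper_width: 0.0002
gripper_force: 0.0
```

```bash
python3 -m pendant '[0,-0.004,0,0,0,0,0,0,-0.008,0,0,0,0,0,0,-0.008,0,0,0,0,0]'
```

```text
time: 10.4
eef_pos: [0.4978, -0.2491, 0.0578]
orientation: [0.0, 0.998, -0.062, 0.001]
ft_force: [-1.3, -3.5, -0.2]
gripper_width: -0.0004
gripper_force: 1.8
```

```bash
python3 -m pendant '[0,-0.006,0,0,0,0,0,0,-0.014,0,0,0,0,0,0,-0.022,0,0,0,0,0,0,-0.03,0,0,0,0,0,0,-0.038,0,0,0,0,0,0,-0.046,0,0,0,0,0,0,-0.053,0,0,0,0,0,0,-0.058,0,0,0,0,0,0,-0.062,0,0,0,0,0]'; python3 -m pendant '[0,-0.003,0,0,0,0,0]'
```

```text
time: 11.3
eef_pos: [0.5051, -0.1879, 0.0577]
orientation: [0.0, 0.998, -0.062, 0.0]
ft_force: [-5.6, -9.1, 1.1]
gripper_width: -0.0002
gripper_force: 4.9
time: 11.4
eef_pos: [0.5055, -0.1859, 0.0578]
orientation: [0.001, 0.998, -0.062, 0.0]
ft_force: [-18.1, -44.6, -1.1]
gripper_width: -0.0002
gripper_force: 22.9
```

```bash
python3 -m pendant '[0,0,0,0,0,0,0,0,0,0,0,0,0,0]'; python3 - <<'E'
from h import *
t=snap('top','top4.png'); s=snap('scene')
a=cv2.resize(t[165:225,300:400],None,fx=5,fy=5,interpolation=cv2.INTER_CUBIC); b=cv2.resize(s[180:270,220:370],(500,300),interpolation=cv2.INTER_CUBIC)
cv2.imwrite('pics/c4.png',np.vstack([a,b]))
E
```

```text
time: 11.6
eef_pos: [0.5053, -0.1863, 0.0578]
orientation: [0.001, 0.998, -0.062, 0.0]
ft_force: [-10.9, -21.4, -0.1]
gripper_width: 0.0001
gripper_force: 11.1
```

View pics/c4.png

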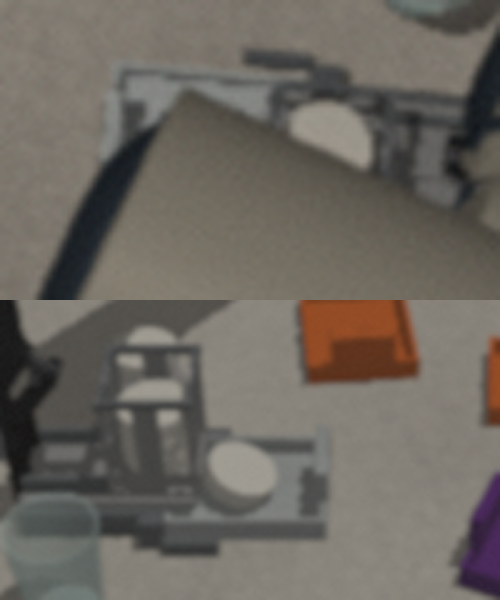

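The scene half shows the dish out in the tray at (243,472) and still tilted, with its rear edge probably on the lip. I'll press a little more to be sure the slide has bottomed.

```bash
python3 -m pendant '[0,-0.001,0,0,0,0,0,0,-0.0015,0,0,0,0,0,0,-0.0015,0,0,0,0,0,0,-0.0015,0,0,0,0,0]'; python3 - <<'E'
from h import *
s=snap('scene','scene5.png'); print(env.read_state()['eef_pos'])
cv2.imwrite('pics/c5.png',cv2.resize(s[190:270,230:350],(780,520),interpolation=cv2.INTER_CUBIC))
E
```

```text
time: 12.1
eef_pos: [0.5054, -0.1861, 0.0578]
orientation: [0.002, 0.998, -0.062, 0.0]
ft_force: [-14.4, -36.0, -0.7]
gripper_width: -0.0
gripper_force: 18.3
[ 0.50538389 -0.18607594  0.05786108]
```

View pics/c5.png

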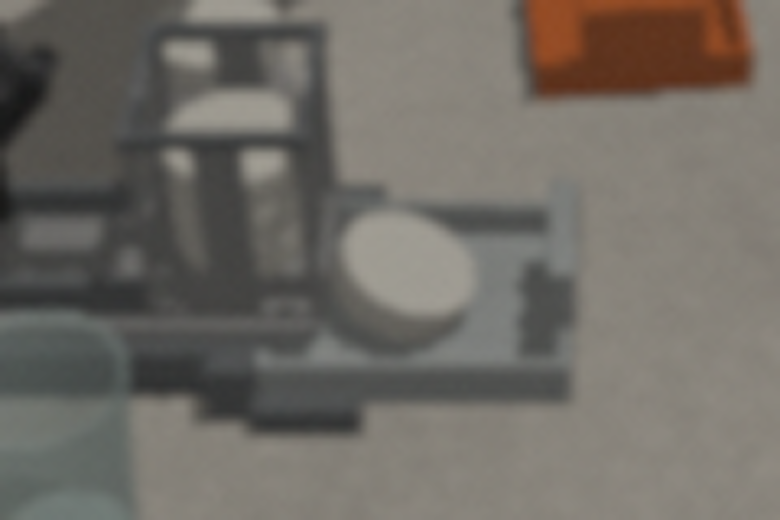

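The slide is bottomed: 36 N with no further motion. In the crop the dish at (400,270) leans with its rear edge on the slide or lip. Retreating to let the slide return.

```bash
python3 -m pendant '[0,0.02,0,0,0,0,0,0,0.05,0,0,0,0,0,0,0.085,0,0,0,0,0,0,0.11,0,0,0,0,0,0,0.11,0,0,0,0,0,0,0.11,0,0,0,0,0,0,0.11,0,0,0,0,0]'; python3 - <<'E'
from h import *
s=snap('scene','scene6.png'); t=snap('top','top6.png')
a=cv2.resize(s[185:275,220:350],(780,540),interpolation=cv2.INTER_CUBIC)
cv2.imwrite('pics/c6.png',a)
E
```

```text
time: 12.85
eef_pos: [0.4922, -0.2915, 0.0577]
orientation: [-0.0, 0.998, -0.062, 0.0]
ft_force: [-0.8, 0.1, -0.4]
gripper_width: -0.0
gripper_force: 0.0
```

View pics/c6.png

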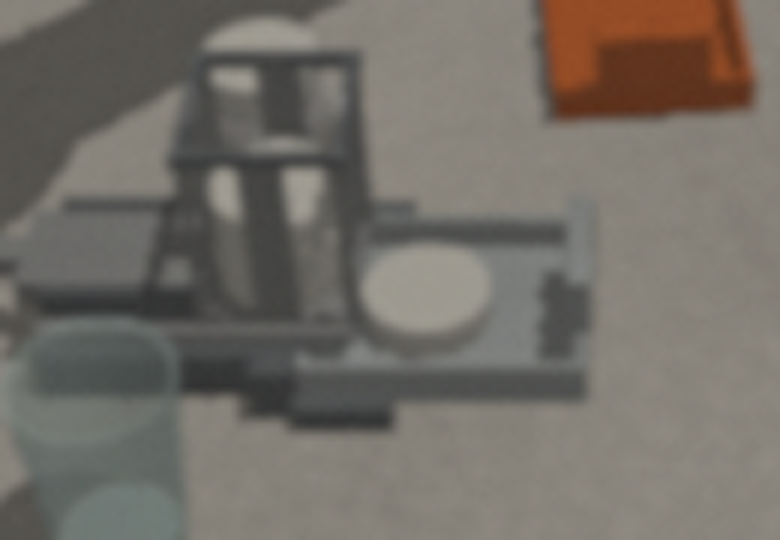

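The dish now looks flat at (427,290), the stack has dropped one dish and the slide is back. I'll check this numerically with ellipse fits against a flat disc.

```bash
python3 - <<'E'
from h import *
s=cv2.imread('pics/scene6.png'); t=cv2.imread('pics/top6.png')
def ell(im,box,n,thr):
    x0,y0,x1,y1=box; a=cv2.GaussianBlur(up(im,*box),(0,0),3).astype(int); m=(a.min(2)>thr)&(a[...,2]-a[...,0]>8)
    c=big(m); e=cv2.fitEllipse(cv2.convexHull(c)); return full(e[0],x0,y0),np.array(e[1])/8,e[2]
def flat(n,p):
    th=np.linspace(0,2*np.pi,60,endpoint=False); q=np.array([proj(n,[p[0]+.03*np.cos(k),p[1]+.03*np.sin(k),p[2]]) for k in th],np.float32)
    e=cv2.fitEllipse(q); return np.round(e[0],1),np.round(e[1],1),round(e[2],1)
bs=(272,218,308,246); print(s[233,291],s[238,310],t[195,340])
for thr in(110,120,130):
    c,ax,an=ell(s,bs,'scene',thr); p=ray('scene',c,.023); print(c.round(1),ax.round(1),round(an,1),p.round(4),flat('scene',p))
bt=(328,180,358,210)
c=None
for thr in(125,132):
    c,ax,an=ell(t,bt,'top',thr); p=ray('top',c,.023); print('top',c.round(1),ax.round(1),round(an,1),p.round(4),flat('top',p))
# plate
a=up(t,410,185,432,218).astype(int); bx=full(cv2.boxPoints(cv2.minAreaRect(big(a.max(2)<45))),410,185); print('plate',ray('top',bx.mean(0),.082).round(4))
b3=tray(cv2.imread('pics/top3.png'),315,175,352,215)[1]; b6=tray(t,315,175,352,215)[1]; print(b3.round(4).tolist(),b6.round(4).tolist())
cv2.imwrite('pics/c7.png',cv2.resize(t[160:230,310:440],None,fx=6,fy=6,interpolation=cv2.INTER_CUBIC))
E
```

```text
[144 153 157] [93 96 94] [140 151 156]
[290.8 232.9] [15.1 21.4] 87.1 [0.5317 0.0062 0.023 ] (array([290.7, 233.1]), array([14.9, 21.7]), 84.4)
[290.7 232.6] [14.6 21.1] 86.5 [0.5306 0.0062 0.023 ] (array([290.7, 232.8]), array([14.9, 21.7]), 84.4)
[290.8 232.5] [13.7 20.7] 86.7 [0.53   0.0063 0.023 ] (array([290.8, 232.6]), array([14.8, 21.7]), 84.4)
top [343.2 194.5] [17.4 18.2] 18.9 [0.5289 0.0057 0.023 ] (array([343.2, 194.5]), array([18.2, 18.3]), 109.1)
top [343.1 194.4] [16.9 17.9] 2.1 [0.5293 0.0061 0.023 ] (array([343.1, 194.4]), array([18.2, 18.3]), 108.9)
plate [ 0.524  -0.2386  0.082 ]
[[0.4849, 0.0877, 0.022], [0.5901, 0.0752, 0.022], [0.5771, -0.0325, 0.022], [0.4722, -0.0196, 0.022]] [[0.4845, 0.088, 0.022], [0.5896, 0.0762, 0.022], [0.5773, -0.0319, 0.022], [0.4724, -0.0196, 0.022]]
```

View pics/c7.png

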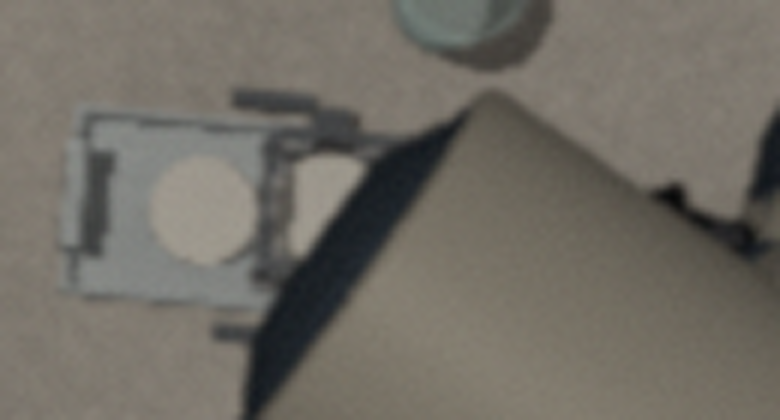

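Both views put the dish at (0.530, 0.006) at the right height with a flat disc's axis ratio, and the tray hasn't moved. I'll lift clear and check the push plate.

```bash
python3 -m pendant '[0,0.02,-0.04,0,0,0,0,0,0.04,-0.08,0,0,0,0,-0.03,0.08,-0.12,0,0,0,0,-0.06,0.12,-0.16,0,0,0,0,-0.1,0.16,-0.18,0,0,0,0,-0.1,0.2,-0.18,0,0,0,0,-0.1,0.24,-0.18,0,0,0,0,-0.1,0.24,-0.18,0,0,0,0,-0.1,0.24,-0.18,0,0,0,0,-0.1,0.24,-0.18,0,0,0,0]'; python3 - <<'E'
from h import *
t=snap('top','top7.png'); o=cv2.imread('pics/top0.png')
for im in(o,t):
    a=up(im,405,185,430,218).astype(int); bx=full(cv2.boxPoints(cv2.minAreaRect(big(a.max(2)<45))),405,185); print('plate',bx.mean(0).round(2),ray('top',bx.mean(0),.082).round(4))
    a=up(im,352,180,382,210).astype(int); M=cv2.moments(big(a.min(2)>135)); ce=full([M['m10']/M['m00'],M['m01']/M['m00']],352,180); print('stack',ray('top',ce,.106 if im is o else .088).round(4))
d=cv2.absdiff(o,t).max(2)
for n,(x,y) in dict(jar_a=(369,231),beaker=(387,158),cup=(302,121),cap=(220,179),jar_b=(444,135),wash=(194,226)).items(): print(n,d[y-10:y+11,x-10:x+11].mean().round(1),end=' ')
E
```

```text
time: 13.95
eef_pos: [0.3634, -0.5166, 0.2371]
orientation: [-0.001, 0.998, -0.062, 0.0]
ft_force: [-0.0, 1.1, 0.1]
gripper_width: 0.0003
gripper_force: 0.0
plate [420.12 200.89] [ 0.498  -0.2326  0.082 ]
stack [ 0.5207 -0.0591  0.106 ]
plate [420.11 200.9 ] [ 0.498  -0.2326  0.082 ]
stack [ 0.5211 -0.0615  0.088 ]
jar_a 2.1 beaker 2.1 cup 2.1 cap 2.0 jar_b 2.1 wash 2.1
```

The slide is exactly at rest, the stack is in place one dish lower, and the bystanders haven't moved. Handing in.

```bash
python3 -c "
from bench import env
print(env.close_job())"
```

```text
the job is handed in; nothing more can be done
None
```

The job is handed in at about 14 s of robot time: the tray is home against the stop, one dish lies flat in it, the slide is back at rest and nothing else moved; no verdict came back.

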